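Empty the mixing-ball dispenser into the catch pan

TASK

Stand the handled pan on the bench right under the dispenser's outlet, then turn the dispenser's handle a quarter turn to fully open so that all five glass balls run into the pan, and then turn the handle back to fully closed. Leave the pan with the balls standing under the outlet, and do not disturb the bottle, the jar or the tube rack.

Things in the scene. Friction and masses are not known exactly. Their poses are not given: they have to be found in the camera images.
- dispenser: Steel dispenser fixed to the bench. Origin on the bench below the trough's middle; x across, y uphill, z up. Open trough, 34 mm wide (26 inside), from its lip at y = -100 mm (floor 75 mm high) up to y = +100 (wall tops 122 high); a down-turned outlet below the lip; handle on the -x side. Two posts on a grey base, x -50 to 50, y -50 to 110, 10 mm high; the bench under the outlet is free.
- outlet (a point): Centre of the outlet's lower opening, at dispenser (0, -115, 62) mm: 26 by 30 mm, facing straight down 62 mm above the bench; its outer shell is 34 mm (x) by 36 mm (y, from -99 to -135 mm), its top 106 mm above the bench.
- gate (a joint): Quarter-turn handle on a vertical pivot, turning the gate blade in the trough. 0 = fully closed (handle across the trough, pointing to dispenser -x); 1.571 = fully open (handle in line with the trough, pointing uphill to dispenser +y, above its wall). Opens clockwise from above, about 1 N at the knob, stays where it is left; hard stops at both ends.
- gate_knob (a point): Middle of the upright black round knob (18 mm diameter, 42 mm tall, 141 to 183 mm above the bench) at the end of the handle, 85 mm from the pivot. The handle below it is a flat steel bar 14 mm wide and 5 mm thick, 136 to 141 mm above the bench.
- gate_pivot (a point): Top of the handle's pivot, on its vertical turning axis, at dispenser (-11.7, -70, 143) mm.
- pan: Loose square aluminium pan, 0.12 kg, 90 by 90 mm outside, 45 mm high, walls and floor 3 mm, open on top. Origin: centre of its underside; z up. Its straight handle sticks out to its own -y from the rim.
- pan_grip (a point): Grip point on the pan's handle, 95 mm from the pan's centre along its -y, 36 mm above its underside. The handle is a bar 14 mm wide (x), 12 mm high (30 to 42 mm above the bench), from 44 to 134 mm from the pan's centre.
- ball0_center (a point): Centre of glass ball 1 of 5, 20 mm diameter, at the start queued in the trough behind the gate
- ball1_center (a point): Centre of glass ball 2 of 5, 20 mm diameter, at the start queued in the trough behind the gate
- ball2_center (a point): Centre of glass ball 3 of 5, 20 mm diameter, at the start queued in the trough behind the gate
- ball3_center (a point): Centre of glass ball 4 of 5, 20 mm diameter, at the start queued in the trough behind the gate
- ball4_center (a point): Centre of glass ball 5 of 5, 20 mm diameter, at the start queued in the trough behind the gate
- bottle: Loose white reagent bottle with a blue cap, 64 mm diameter, 150 mm high; origin at the centre of its underside. To be left alone.
- jar: Loose small clear specimen jar with a red cap, 48 mm diameter, 65 mm high; origin at the centre of its underside. To be left alone.
- rack: Loose black tube rack, 60 by 200 by 45 mm, with capped tubes to 103 mm; origin at the centre of its underside. To be left alone.
There are look-alikes about, which are no part of the job. What is shaped like the pan but green or turquoise is not meant.

How it is judged:
By the outcome, as a careful person would: the job done as asked, in the order asked, and still so for the second after the job is handed in, with the robot touching nothing.
It also fails if it takes over 67 s, if anything falls off the work surface, if the arm or the gripper's body presses on something with over 40 N, if the wrist force passes 120 N, or if a joint passes its speed limit or range.

ROBOT

A 6-joint arm with a two-finger parallel gripper is mounted at the origin on the work surface. World frame = base frame: x ahead of the robot, y to its left, z up, the work surface at z = 0. Lengths are in m, angles in rad, forces in N, time in s.
With the tool pointing down it reaches from about 0.3 to 0.875 m from the base axis. Payload 6.4 kg.
Tool frame: the origin (TCP) lies on the centre line of the jaws, within the pads' length; the fingertips stand 25 mm ahead of it and the grasp point (between the pads) lies 6 mm ahead of it; z points along the fingers, y is the line along which they close (so a half turn about z gives the same grasp; the last joint's range is limited). The gripper opens to 85 mm and grips with 20 to 120 N. Pads are 22 mm wide; open, the fingers measure 114 mm over their backs; the gripper's body (76 mm by 85 mm) begins 54 mm behind the grasp point. The pads swing forward as they close: fully open they stand 13 mm farther back than shut.
Start: joints at [1.134, 0.181, 1.607, -0, 1.354, -0.206], TCP at [0.132, 0.56, 0.256] pointing down, gripper open.
Joint ranges: [-2.99, 2.99], [-0.89, 2.07], [0.3, 2.58], [-1.14, 4.28], [0, 2.63], [-3.12, 3.12]. Speed limits (rad/s): [2.57, 2.57, 3.01, 3.14, 3.14, 3.14].

INTERFACE

Orientations are given as a unit quaternion [w, x, y, z].
In Python, from bench import get_obs, camera, hand_in, spot_in gives the robot as it stands.
- The arm moves only by the shell command python3 -m jog 'ROWS'. ROWS is JSON, one flat list of numbers, 7 for each row, row after row: the shift along the tool's x, y, z in m, then the turn, a rotation vector about the tool's x, y, z in rad, then the closure, from 0 (fully open) to 1 (shut). A call has 1 to 20 rows; each row is the pose to reach, as a shift and turn from the pose commanded when the call began, along the tool's axes at that moment; what a row does not reach only later rows make up. A row lasts 1/8 s, in which the tool goes at most 62.5 mm and 10.7 degrees, less where a joint would pass 70% of its speed; a pose out of reach is approached as far as the arm can. A call with a gripper value outside its range is refused whole. The fingers move at their own pace and stop on an object; the grip force is fixed at half the most. Time passes only in rows, so rows that repeat a pose let the fingers close. It gives the time, the measured TCP pose, the force, the opening and the grip force at its end, in the units of the state.
- get_obs(): the state, without advancing time (a new reading comes with each control period).
- camera(name): name is "side" or "top"; returns a dict with "frame" (420x560x3 uint8, red, green, blue), "mtx" (3x3 intrinsics, pixels), "extrinsics" (4x4, takes a point from camera to world coordinates). Camera axes: x right, y up, looking along -z (the intrinsics and any distortion apply to the point x, -y, -z); pixel columns grow to the right and rows downward; lengths in m; the calibration is good to about 2 mm. A picture is of the moment at which its call begins. There is no depth.
- hand_in(): hands the job in; it is judged then, once.
Trained networks look in a picture, given as the dict that the camera call returned (one of the last four; its "shot" number tells which), for a name from the list of things; names that differ only in an ending like _2 or _b are one class to them, and where a whole thing is asked for, a point or a joint stands for the part that bears it (a point fixed in the world has none). Each returns a list of dicts, best first, with "confidence" (0 to 1); they miss things now and then, are a little off and sometimes report something else, mostly with a low value. They report only what shows in the picture. A call takes as long as a camera call. They do not tell look-alikes from the thing itself.
- spot_in(picture, name): "xyz" ([x, y, z] in m, in world coordinates, good to about 4 mm: the middle of the surface that is visible of it).
The state is a dict: "time_s": time; "q": joint angles; "dq": joint speeds; "joint_efforts": joint torques, N m; "eef_pos": TCP position; "eef_rot": TCP orientation; "wrist_force": force on the tool from outside, world axes, zero at the start; "torque": the same for the moment, N m; "opening": opening from 0.0 (shut) to 1.0 (fully open); "grasp_force": force on a finger pad.
Only numpy, scipy, OpenCV 4.12 (cv2) and the standard library are available. Lean on these libraries where they do the work, as an engineer would, in place of code of your own. Each camera call takes 0.05 s, during which the arm holds its last target. There are 200 camera calls.

## Working session

There is one attempt and no reset: what is moved stays moved. The work goes in short steps, Python scripts to look and compute and a shell command to move; the robot and the scene stay as the last step left them, time stands still between calls to the robot, and variables do not carry over. Pictures are saved under pics/ and viewed, at most 13 in all, crops included, and the job is handed in when it is done.

```bash
mkdir -p pics
cat > h.py <<'E'
import numpy as np, cv2
from bench import get_obs, camera, hand_in, spot_in
def proj(c,P):
    T=np.linalg.inv(c["extrinsics"]);p=T[:3,:3]@np.array(P,float)+T[:3,3]
    v=np.array(c["mtx"])@np.array([p[0],-p[1],-p[2]]);return v[:2]/v[2]
def ray(c,u,v):
    E=np.array(c["extrinsics"]);d=np.linalg.inv(c["mtx"])@np.array([u,v,1.])
    return E[:3,3],E[:3,:3]@np.array([d[0],-d[1],-d[2]])
def atz(c,u,v,z):
    o,d=ray(c,u,v);return o+d*(z-o[2])/d[2]
def tri(c1,p1,c2,p2):
    A=[];b=[]
    for c,p in((c1,p1),(c2,p2)):
        o,d=ray(c,*p);d/=np.linalg.norm(d);M=np.eye(3)-np.outer(d,d);A.append(M);b.append(M@o)
    return np.linalg.lstsq(np.vstack(A),np.hstack(b),rcond=None)[0]
def save(c,n): cv2.imwrite(n,c["frame"][:,:,::-1])
E
python3 - <<'E'
from h import *
t=camera("top");s=camera("side")
cv2.imwrite("pics/a_top.png",t["frame"][:,:,::-1]);save(s,"pics/a_side.png")
for n in["pan","pan_grip","gate_knob","gate_pivot","dispenser","outlet","ball0_center","bottle","jar","rack"]:
  for k,c in(("top",t),("side",s)):
    for r in spot_in(c,n)[:6]: print(n,k,round(r["confidence"],2),np.round(r["xyz"],3),np.round(proj(c,r["xyz"])))
o=get_obs();print(o["eef_pos"],o["eef_rot"],o["time_s"])
print("top cam",np.round(np.array(t["extrinsics"]),3),"side",np.round(np.array(s["extrinsics"]),3))
E
```

```text
pan top 0.89 [ 0.697 -0.285  0.008] [391. 140.]
pan top 0.83 [ 0.476 -0.282  0.005] [394. 225.]
pan top 0.58 [ 0.224 -0.333  0.008] [419. 325.]
pan top 0.22 [0.498 0.044 0.142] [265. 215.]
pan side 0.9 [ 0.477 -0.291  0.02 ] [306. 163.]
pan side 0.74 [ 0.692 -0.286  0.02 ] [241. 152.]
pan side 0.74 [0.558 0.13  0.106] [237. 246.]
pan side 0.69 [ 0.23  -0.336  0.028] [386. 167.]
pan_grip top 0.83 [ 0.226 -0.329  0.   ] [416. 324.]
pan_grip top 0.83 [ 0.694 -0.289  0.007] [393. 142.]
pan_grip top 0.65 [ 0.476 -0.286  0.001] [395. 225.]
pan_grip side 0.89 [ 0.69  -0.287  0.022] [242. 151.]
pan_grip side 0.7 [ 0.476 -0.289  0.022] [306. 164.]
pan_grip side 0.7 [ 0.23  -0.336  0.023] [386. 168.]
pan_grip side 0.2 [0.494 0.045 0.141] [271. 217.]
gate_knob top 0.57 [0.502 0.045 0.142] [265. 214.]
gate_knob side 0.79 [0.495 0.048 0.141] [270. 218.]
gate_pivot side 0.59 [0.495 0.043 0.141] [271. 216.]
dispenser top 0.75 [0.549 0.116 0.065] [236. 198.]
dispenser side 0.79 [0.547 0.135 0.048] [241. 262.]
outlet top 0.91 [0.55  0.114 0.063] [237. 198.]
outlet side 0.56 [0.548 0.139 0.047] [241. 263.]
ball0_center top 0.71 [ 0.481 -0.29   0.001] [397. 223.]
bottle top 0.88 [0.75  0.158 0.098] [216. 114.]
bottle side 0.69 [0.746 0.184 0.09 ] [158. 250.]
jar top 0.58 [0.396 0.147 0.066] [224. 261.]
jar top 0.24 [0.506 0.376 0.045] [133. 219.]
jar side 0.59 [0.389 0.163 0.056] [299. 284.]
rack top 0.6 [0.507 0.374 0.042] [134. 218.]
rack side 0.58 [0.502 0.4   0.046] [222. 367.]
[0.13153041 0.55977398 0.25630754] [1.42872502e-06 1.15109370e-01 9.93352824e-01 1.56238629e-05] 1.1
top cam [[-0.023  0.996 -0.085  0.426]
 [-1.    -0.023 -0.003  0.016]
 [-0.005  0.085  0.996  1.107]
 [ 0.     0.     0.     1.   ]] side [[-0.964  0.21  -0.165  0.3  ]
 [-0.267 -0.733  0.626  0.711]
 [ 0.01   0.647  0.762  0.988]
 [ 0.     0.     0.     1.   ]]
```

View pics/a_top.png

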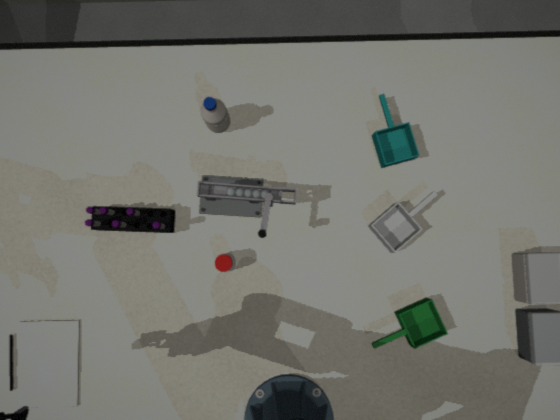

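View pics/a_side.png

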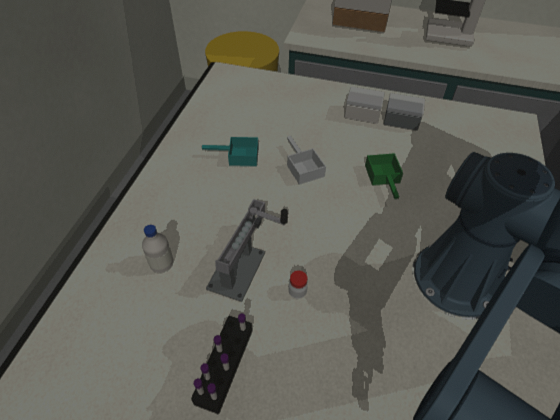

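The top view shows three things shaped like a pan: teal (391,140), bare grey aluminium (394,225) and green (421,322). The side view has them at (242,151), (306,163) and (386,168). I choose the grey one. The dispenser's outlet end is at top (290,196) and its knob at top (262,233). Next I take close crops from both views.

```bash
cat > mos.py <<'E'
from h import *
def crop(c,u,v,w):
    h=int(w*.75);f=c["frame"][v:v+h,u:u+w,::-1]
    return cv2.resize(f,(400,300),interpolation=cv2.INTER_CUBIC)
def mosaic(l,n):
    I=[crop(*a) for a in l]
    for im,(c,u,v,w) in zip(I,l):
        for k in range(0,w,10):
            x=int(k*400/w);cv2.line(im,(x,0),(x,5),(0,0,255),1)
            if x<300: cv2.line(im,(0,x),(5,x),(0,0,255),1)
    cv2.imwrite(n,np.vstack([np.hstack(I[:2]),np.hstack(I[2:])]))
E
python3 - <<'E'
from mos import *
t=camera("top");s=camera("side")
mosaic([(t,362,182,84),(s,275,130,60),(t,192,162,120),(s,200,190,100)],"pics/b.png")
for k,c in(("t",t),("s",s)):np.savez(k,**{q:c[q] for q in("frame","mtx","extrinsics")})
E
```

```text
(no output)
```

View pics/b.png

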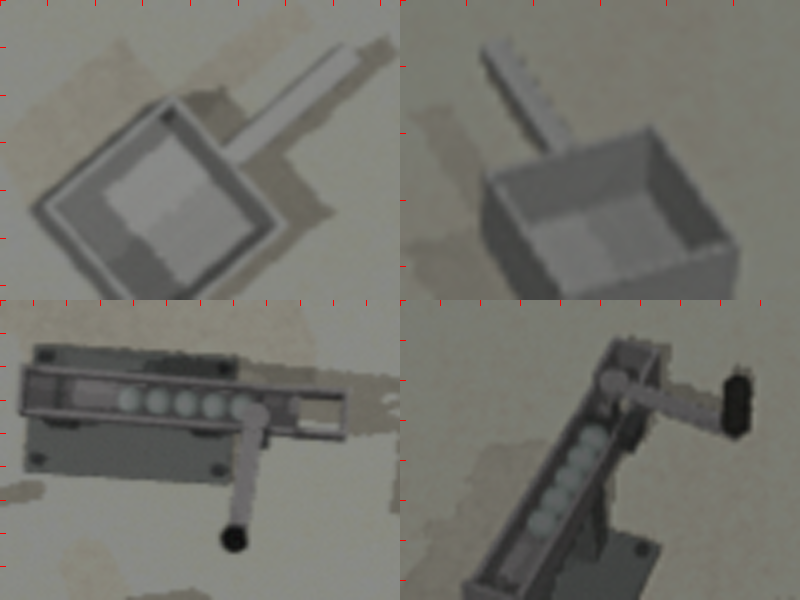

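The grey pan's handle points to +x −y. The dispenser runs along world y with its outlet at −y. I now fit poses to the picked pixels in both views.

Run:
```python
from h import *
from scipy.optimize import least_squares
t=dict(np.load("t.npz"));s=dict(np.load("s.npz"))
def fit(obs,x0):
    def P(x,p):
        c,n=np.cos(x[3]),np.sin(x[3]);return np.array([x[0]+c*p[0]-n*p[1],x[1]+n*p[0]+c*p[1],x[2]+p[2]])
    f=lambda x:np.concatenate([proj(c,P(x,p))-q for c,p,q in obs])
    r=least_squares(f,x0,loss="soft_l1");return r.x,np.round(r.fun.reshape(-1,2),1),P
h=.045
A=(-.045,-.045,h);B=(.045,-.045,h);C=(-.045,.045,h);D=(.045,.045,h)
# handle edge (-y): +x world corner / -y world corner
# own -y dir = (+x,-y)/sqrt2 -> own +x = (-,-)-ish: A is the +x,+y side; B the -y side
obs=[(t,A,(398.1,202.6)),(t,B,(422.3,228.8)),(t,C,(369.3,225.5)),(t,(0,-.134,.042),(435.3,192.7)),
 (s,A,(287.8,156.6)),(s,B,(312.5,149.2)),(s,D,(325.7,166.8)),(s,(0,-.134,.042),(289.6,137))]
x,r,P=fit(obs,[.476,-.29,0,-2.4+np.pi*0]);
for y0 in(-2.4,-.8,.8,2.4):
    x,r,P=fit(obs,[.476,-.29,0,y0]);print("pan",np.round(x,4),"grip",np.round(P(x,(0,-.095,.036)),4),np.abs(r).max())
    if np.abs(r).max()<4:print(r.tolist())
obs=[(t,(-.0117,-.07,.143),(269.1,195.3)),(t,(-.0967,-.07,.183),(262.2,233.7)),(t,(.017,-.135,.106),(296.1,190.2)),(t,(-.017,-.135,.106),(295.2,203.4)),
 (t,(.017,.1,.122),(199.5,181.5)),(t,(-.017,.1,.122),(198.6,195.9)),
 (s,(-.0117,-.07,.143),(253,210.5)),(s,(-.0967,-.07,.183),(284,209.5)),(s,(.017,-.135,.106),(254.2,200.5)),(s,(-.017,-.135,.106),(265.5,202))]
x,r,P=fit(obs,[.55,.11,0,0]);print("disp",np.round(x,4),r.tolist())
for n,p in dict(outlet=(0,-.115,.062),knob=(-.0967,-.07,.162),knobopen=(-.0117,.015,.162),pivot=(-.0117,-.07,.143),gripgoal=(0,-.21,.036)).items():print(n,np.round(P(x,p),4))
print("tri pivot",tri(t,(269.1,195.3),s,(253,210.5)),"knobtop",tri(t,(262.2,233.7),s,(284,209.5)))
print("tri rim A",tri(t,(398.1,202.6),s,(287.8,156.6)),"handle end",tri(t,(435.3,192.7),s,(289.6,137)))
```

```text
pan [ 0.5266 -0.354  -0.0115 -2.52  ] grip [ 0.4712 -0.2768  0.0245] 58.2
pan [ 0.5277 -0.247   0.0014  0.1789] grip [ 0.5446 -0.3405  0.0374] 54.7
pan [ 0.5277 -0.247   0.0014  0.1789] grip [ 0.5446 -0.3405  0.0374] 54.7
pan [ 0.4768 -0.455  -0.1557  2.3472] grip [ 0.5446 -0.3884 -0.1197] 97.1
disp [ 0.5594  0.1041 -0.0057 -0.0896] [[-0.5, 1.4], [3.3, -0.2], [1.1, -1.8], [1.1, -0.8], [-2.5, -0.7], [-2.8, -0.7], [1.2, 0.5], [2.2, 0.5], [-0.1, -0.8], [0.3, 1.1]]
outlet [ 0.5491 -0.0104  0.0563]
knob [0.4568 0.0431 0.1563]
knobopen [0.5491 0.1201 0.1563]
pivot [0.5414 0.0355 0.1373]
gripgoal [ 0.5406 -0.105   0.0303]
tri pivot [0.54492305 0.03434147 0.13688836] knobtop [0.45825066 0.05034649 0.18683437]
tri rim A [ 0.53286306 -0.28534652  0.03983753] handle end [ 0.55382314 -0.38076171  0.03730608]
```

Run:
```python
from h import *
from scipy.optimize import least_squares
t=camera("top");s=camera("side");print(t.keys(),[ (k,t[k]) for k in t if k not in("frame","extrinsics")],s["mtx"])
def fit(obs,x0):
    def P(x,p):
        c,n=np.cos(x[3]),np.sin(x[3]);return np.array([x[0]+c*p[0]-n*p[1],x[1]+n*p[0]+c*p[1],x[2]+p[2]])
    f=lambda x:np.concatenate([proj(c,P(x,p))-q for c,p,q in obs])
    r=least_squares(f,x0,loss="soft_l1");return r.x,np.round(r.fun.reshape(-1,2),1),P
h=.045
B=(-.045,-.045,h);A=(.045,-.045,h);D=(-.045,.045,h);C=(.045,.045,h)
obs=[(t,A,(398.1,202.6)),(t,B,(422.3,228.8)),(t,C,(369.3,225.5)),(t,(0,-.134,.042),(435.3,192.7)),
 (s,A,(287.8,156.6)),(s,B,(312.5,149.2)),(s,D,(325.7,166.8)),(s,(0,-.134,.042),(289.6,137))]
for k,o in(("both",obs),("top",obs[:4])):
    x,r,P=fit(o,[.476,-.29,0,.8]);print(k,"pan",np.round(x,4),"grip",np.round(P(x,(0,-.095,.036)),4),r.tolist())
```

```text
dict_keys(['frame', 'mtx', 'extrinsics', 'shot']) [('mtx', array([[428.82791779,   0.        , 276.14208678],
       [  0.        , 428.82791779, 210.64682984],
       [  0.        ,   0.        ,   1.        ]])), ('shot', 5)] [[439.28899295   0.         278.40061426]
 [  0.         439.28899295 209.17835489]
 [  0.           0.           1.        ]]
both pan [ 0.4699 -0.2775 -0.0042  0.6864] grip [ 0.5301 -0.351   0.0318] [[-0.7, -1.0], [-0.6, 0.1], [1.1, -0.5], [0.2, -0.4], [0.4, 0.1], [1.3, -0.0], [1.2, 0.4], [-0.3, -0.2]]
top pan [ 0.4684 -0.2764 -0.      0.6888] grip [ 0.5288 -0.3497  0.036 ] [[-0.7, -0.6], [-0.5, 0.6], [1.1, 0.1], [0.3, -0.2]]
```

```bash
python3 -m jog '[-0.596,-0.795,0,0,0,0.652,0, -0.596,-0.795,0,0,0,0.652,0, -0.596,-0.795,0,0,0,0.652,0, -0.596,-0.795,0,0,0,0.652,0, -0.596,-0.795,0,0,0,0.652,0, -0.596,-0.795,0,0,0,0.652,0, -0.596,-0.795,0,0,0,0.652,0, -0.596,-0.795,0,0,0,0.652,0, -0.596,-0.795,0,0,0,0.652,0, -0.596,-0.795,0,0,0,0.652,0, -0.596,-0.795,0,0,0,0.652,0, -0.596,-0.795,0,0,0,0.652,0, -0.596,-0.795,0,0,0,0.652,0, -0.596,-0.795,0,0,0,0.652,0, -0.596,-0.795,0,0,0,0.652,0, -0.596,-0.795,0,0,0,0.652,0, -0.596,-0.795,0.05,0,0,0.652,0, -0.596,-0.795,0.136,0,0,0.652,0, -0.596,-0.795,0.136,0,0,0.652,0, -0.596,-0.795,0.136,0,0,0.652,0]'
python3 - <<'E'
from h import *
from scipy.spatial.transform import Rotation as R
o=get_obs();print(o["q"],o["eef_pos"]);q=np.array(o["eef_rot"]);print(np.round(R.from_quat(q[[1,2,3,0]]).as_matrix(),3))
E
```

```text
time_s: 3.8
eef_pos: [0.5285, -0.3493, 0.1175]
eef_rot: [-0.003, 0.427, 0.904, 0.001]
wrist_force: [0.7, -0.6, 1.4]
opening: 1.0
grasp_force: 0.0
[-7.71046135e-01  4.58324830e-01  1.54883750e+00 -1.46857792e-05
  1.13989426e+00 -1.45889633e+00] [ 0.52848299 -0.34927849  0.11753902]
[[-0.635  0.773 -0.004]
 [ 0.773  0.635  0.004]
 [ 0.005 -0.001 -1.   ]]
```

```bash
python3 -m jog '[0,0,0.04,0,0,0,0, 0,0,0.078,0,0,0,0, 0,0,0.078,0,0,0,0, 0,0,0.078,0,0,0,1, 0,0,0.078,0,0,0,1, 0,0,0.078,0,0,0,1, 0,0,0.078,0,0,0,1, 0,0,0.078,0,0,0,1, 0,0,0.078,0,0,0,1, 0,0,0.078,0,0,0,1]'
python3 - <<'E'
from mos import *
from scipy.spatial.transform import Rotation as R
t=camera("top");s=camera("side")
mosaic([(t,362,182,84),(s,275,110,100),(t,252,162,60),(s,230,180,60)],"pics/c.png")
E
```

```text
time_s: 5.05
eef_pos: [0.5303, -0.3509, 0.0429]
eef_rot: [0.001, 0.427, 0.904, -0.0]
wrist_force: [0.7, -0.1, 4.9]
opening: 0.147
grasp_force: 59.9
```

View pics/c.png

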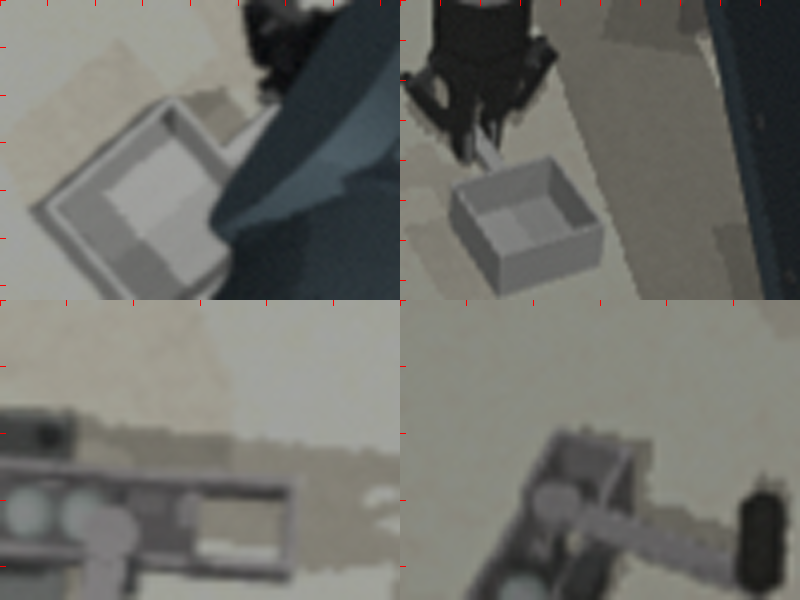

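The pan handle is gripped (opening 0.147, 60 N). The crop shows the shell's outer end corners at top (297,188.7) and (295.9,203.7), and at side (254,199.8) and (267,200.6). I refine the dispenser fit with these.

Run:
```python
from h import *
from scipy.optimize import least_squares
t=dict(np.load("t.npz"));s=dict(np.load("s.npz"))
print(tri(t,(297,188.7),s,(254,199.8)),tri(t,(295.9,203.7),s,(267,200.6)),atz(t,297,188.7,.106),atz(t,295.9,203.7,.106))
def P(x,p):
    c,n=np.cos(x[2]),np.sin(x[2]);return np.array([x[0]+c*p[0]-n*p[1],x[1]+n*p[0]+c*p[1],p[2]])
T=[((-.0117,-.07,.143),(268.7,196.4)),((.017,-.135,.106),(296.6,189)),((-.017,-.135,.106),(295.6,203.6)),((.017,.1,.122),(199.5,181.5)),((-.017,.1,.122),(198.6,195.9)),((.05,.11,.01),(202.2,175.8)),((.05,-.05,.01),(263,178.3)),((-.05,.11,.01),(200,213.5)),((-.05,-.05,.01),(261.5,217))]
S=[((-.0117,-.07,.143),(253,210.3)),((.017,-.135,.106),(254.1,200.2)),((-.017,-.135,.106),(266.8,201.2))]
for nm,o in(("top",[(t,)+a for a in T]),("both",[(t,)+a for a in T]+[(s,)+a for a in S])):
    r=least_squares(lambda x:np.concatenate([proj(c,P(x,p))-q for c,p,q in o]),[.55,.11,-.07],loss="soft_l1");x=r.x
    print(nm,np.round(x,4),np.round(r.fun.reshape(-1,2),1).tolist())
    for p in[(0,-.115,.062),(0,-.21,.036),(-.0117,-.07,.143),(-.0967,-.07,.162),(-.0117,.015,.162)]:print(np.round(P(x,p),4))
```

```text
[ 0.56386253 -0.03123361  0.10067239] [ 0.52649683 -0.02721653  0.11354942] [ 0.56262875 -0.03108175  0.106     ] [ 0.52722846 -0.02755152  0.106     ]
top [ 0.5576  0.1032 -0.0843] [[0.3, 0.7], [1.1, -0.5], [1.3, -0.8], [-2.6, -0.1], [-2.8, 0.0], [0.0, -0.6], [0.9, 0.6], [-0.7, 0.1], [-0.1, 0.5]]
[ 0.5479 -0.0114  0.062 ]
[ 0.5399 -0.1061  0.036 ]
[0.54   0.0344 0.143 ]
[0.4553 0.0416 0.162 ]
[0.5472 0.1191 0.162 ]
both [ 0.5577  0.1037 -0.0836] [[0.1, 0.6], [0.9, -0.6], [1.1, -0.9], [-2.8, -0.1], [-3.0, 0.0], [-0.2, -0.6], [0.7, 0.6], [-0.9, 0.1], [-0.3, 0.4], [1.7, -0.8], [0.3, -1.9], [-0.6, 0.5]]
[ 0.5481 -0.0109  0.062 ]
[ 0.5402 -0.1055  0.036 ]
[0.5402 0.0349 0.143 ]
[0.4555 0.042  0.162 ]
[0.5473 0.1196 0.162 ]
```

```bash
python3 -m jog '[0,0,-0.02,0,0,0,1, 0,0,-0.04,0,0,0,1, 0.02,0.016,-0.04,0,0,0.15,1, 0.04,0.032,-0.04,0,0,0.3,1, 0.06,0.048,-0.04,0,0,0.45,1, 0.08,0.064,-0.04,0,0,0.6,1, 0.097,0.078,-0.04,0,0,0.72,1, 0.097,0.078,-0.04,0,0,0.772,1, 0.097,0.078,-0.04,0,0,0.772,1, 0.097,0.078,-0.04,0,0,0.772,1]'
python3 - <<'E'
from mos import *
from scipy.spatial.transform import Rotation as R
t=camera("top");s=camera("side")
o=get_obs();q=np.array(o["eef_rot"]);print(o["eef_pos"],np.round(R.from_quat(q[[1,2,3,0]]).as_matrix(),3))
mosaic([(t,262,182,120),(s,215,150,120),(t,252,162,60),(s,230,180,60)],"pics/d.png")
E
```

```text
time_s: 6.4
eef_pos: [0.5287, -0.2264, 0.083]
eef_rot: [0.0, 0.736, 0.677, 0.0]
wrist_force: [0.4, 0.3, -1.8]
opening: 0.154
grasp_force: 59.2
[ 0.52857361 -0.22642351  0.08262842] [[ 0.084  0.996  0.   ]
 [ 0.996 -0.084 -0.   ]
 [-0.     0.    -1.   ]]
```

View pics/d.png

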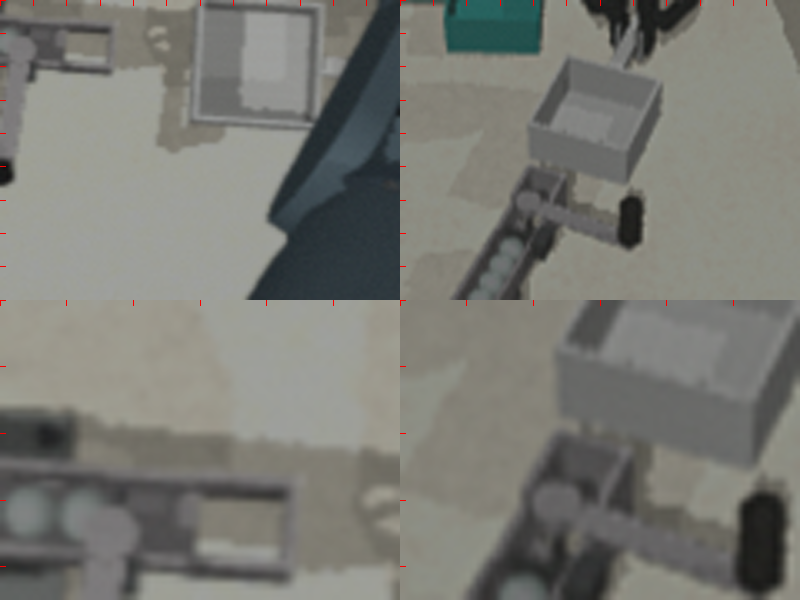

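The pan is held level and aligned with the trough. Its rim centre is at about top (339.4,201.5).

Run:
```python
from h import *
t=camera("top")
for p in[(262+195/3.333,182+63/3.333),(262+258/3.333,182+65/3.333),(262+200/3.333,182+3/3.333),(262+190/3.333,182+123/3.333)]:print(atz(t,*p,.086))
```

```text
[ 0.53461316 -0.08746569  0.086     ]
[ 0.53212116 -0.13260982  0.086     ]
[ 0.57799343 -0.09243533  0.086     ]
[ 0.4915427  -0.08253155  0.086     ]
```

```bash
python3 -m jog '[0,0,0.016,0,0,0,1, 0,0.004,0.031,0,0,0,1, 0,0.004,0.031,0,0,0,1, 0.03,0.004,0.031,0,0,0,1, 0.06,0.004,0.031,0,0,0,1, 0.09,0.004,0.031,0,0,0,1, 0.11,0.004,0.031,0,0,0,1, 0.122,0.004,0.031,0,0,0,1, 0.122,0.004,0.031,0,0,0,1, 0.122,0.004,0.036,0,0,0,1, 0.122,0.004,0.04,0,0,0,1, 0.122,0.004,0.04,0,0,0,1, 0.122,0.004,0.04,0,0,0,1]'
python3 - <<'E'
from mos import *
t=camera("top");s=camera("side")
mosaic([(t,252,162,84),(s,215,150,100),(t,252,162,60),(s,230,170,60)],"pics/e.png")
E
```

```text
time_s: 8.18
eef_pos: [0.5429, -0.1058, 0.0428]
eef_rot: [0.0, 0.737, 0.676, -0.0]
wrist_force: [-1.9, -0.7, 5.4]
opening: 0.149
grasp_force: 60.1
```

View pics/e.png

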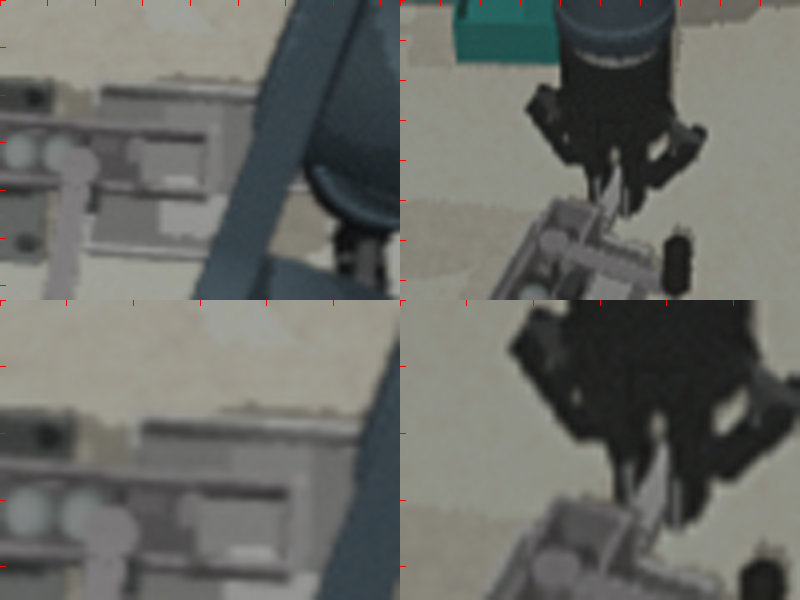

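```bash
python3 -m jog '[0,0,0,0,0,0,0, 0,0,0,0,0,0,0, 0,0,0,0,0,0,0, 0,0,0,0,0,0,0, 0,0,-0.02,0,0,0,0, 0,0,-0.06,0,0,0,0, 0,0,-0.12,0,0,0,0, 0,0,-0.18,0,0,0,0, 0,0,-0.22,0,0,0,0, -0.06,-0.1,-0.22,0,0,-0.18,0, -0.1,-0.16,-0.22,0,0,-0.36,0, -0.1,-0.16,-0.22,0,0,-0.54,0, -0.1,-0.16,-0.22,0,0,-0.72,0, -0.1,-0.16,-0.22,0,0,-0.9,0, -0.1,-0.16,-0.22,0,0,-1.08,0, -0.1,-0.16,-0.22,0,0,-1.26,0, -0.1,-0.16,-0.22,0,0,-1.44,0, -0.1,-0.16,-0.22,0,0,-1.571,0, -0.1,-0.16,-0.22,0,0,-1.571,0]'
python3 - <<'E'
from mos import *
from scipy.spatial.transform import Rotation as R
t=camera("top");s=camera("side")
o=get_obs();q=np.array(o["eef_rot"]);print(o["q"],o["eef_pos"],np.round(R.from_quat(q[[1,2,3,0]]).as_matrix(),3))
mosaic([(t,252,162,84),(s,215,150,100),(t,232,202,60),(s,250,180,60)],"pics/f.png")
print(atz(t,262.2,233.7,.183),atz(s,283.8,216.3,.162),atz(s,284,209.5,.183))
for n in("gate_knob","bottle","jar","rack"):
  for k,c in(("top",t),("side",s)):
    for r in spot_in(c,n)[:2]: print(n,k,round(r["confidence"],2),np.round(r["xyz"],3))
E
```

```text
time_s: 10.65
eef_pos: [0.3749, -0.1909, 0.2623]
eef_rot: [0.0, 0.042, 0.999, -0.0]
wrist_force: [-0.2, 0.3, -0.0]
opening: 1.003
grasp_force: 0.0
[-7.54898431e-01 -1.90089998e-01  1.96397043e+00 -2.56186669e-05
  1.36766035e+00 -2.23920195e+00] [ 0.37489065 -0.1909654   0.26229387] [[-0.996  0.086  0.   ]
 [ 0.086  0.996 -0.   ]
 [-0.    -0.    -1.   ]]
[0.45622437 0.05006578 0.183     ] [0.46024039 0.05131999 0.162     ] [0.46118455 0.04753395 0.183     ]
gate_knob top 0.57 [0.497 0.046 0.139]
gate_knob side 0.55 [0.491 0.049 0.139]
bottle top 0.7 [0.747 0.163 0.1  ]
bottle side 0.59 [0.746 0.182 0.09 ]
bottle side 0.42 [0.559 0.133 0.104]
jar top 0.76 [0.395 0.143 0.066]
jar side 0.79 [0.391 0.163 0.057]
rack top 0.47 [ 0.547 -0.023  0.007]
rack top 0.4 [0.395 0.144 0.067]
rack side 0.63 [0.502 0.402 0.047]
```

View pics/f.png

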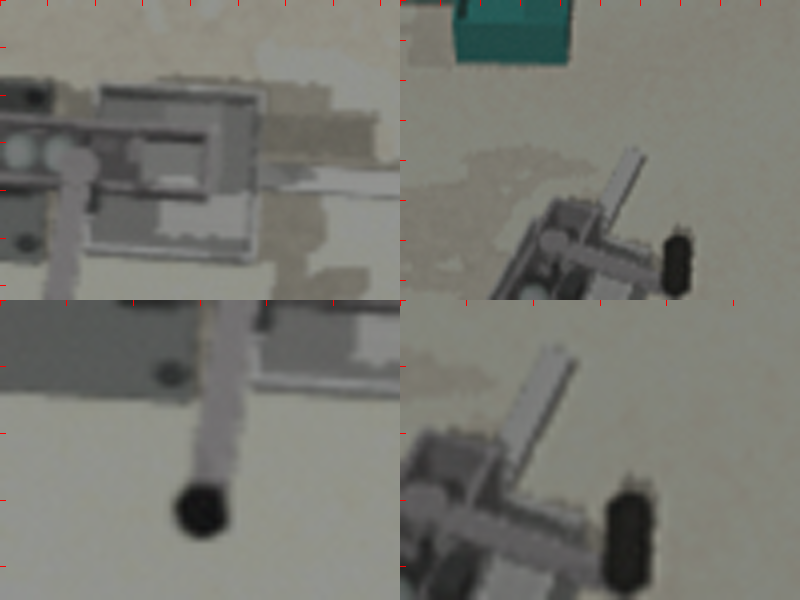

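```bash
python3 -m jog '[-0.063,0.247,0,0,0,0,0.4, -0.063,0.247,0,0,0,0,0.4, -0.063,0.247,0,0,0,0,0.4, -0.063,0.247,0,0,0,0,0.4, -0.063,0.247,0,0,0,0,0.4, -0.063,0.247,0,0,0,0,0.4, -0.063,0.247,0,0,0,0,0.4, -0.063,0.247,0.03,0,0,0,0.4, -0.063,0.247,0.06,0,0,0,0.4, -0.063,0.247,0.087,0,0,0,0.4, -0.063,0.247,0.087,0,0,0,0.4, -0.063,0.247,0.087,0,0,0,0.74, -0.063,0.247,0.087,0,0,0,0.74, -0.063,0.247,0.087,0,0,0,0.74, -0.063,0.247,0.087,0,0,0,0.74, -0.063,0.247,0.087,0,0,0,0.74]'
python3 - <<'E'
from mos import *
t=camera("top");s=camera("side")
print(get_obs()["q"],"pan centre",atz(t,289,198.3,.045),"right edge mid",atz(t,306.4,198.7,.045))
mosaic([(t,232,162,84),(s,215,150,100),(t,232,202,60),(s,250,180,60)],"pics/g.png")
E
```

```text
time_s: 13.15
eef_pos: [0.4584, 0.0499, 0.1754]
eef_rot: [0.0, 0.042, 0.999, -0.0]
wrist_force: [-0.7, 0.2, -0.6]
opening: 0.257
grasp_force: 0.0
[-1.49859484e-01  1.65089521e-02  1.96157779e+00 -2.04117385e-05
  1.16345989e+00 -1.63701531e+00] pan centre [ 0.54730785 -0.01338518  0.045     ] right edge mid [ 0.54529866 -0.05668615  0.045     ]
```

View pics/g.png

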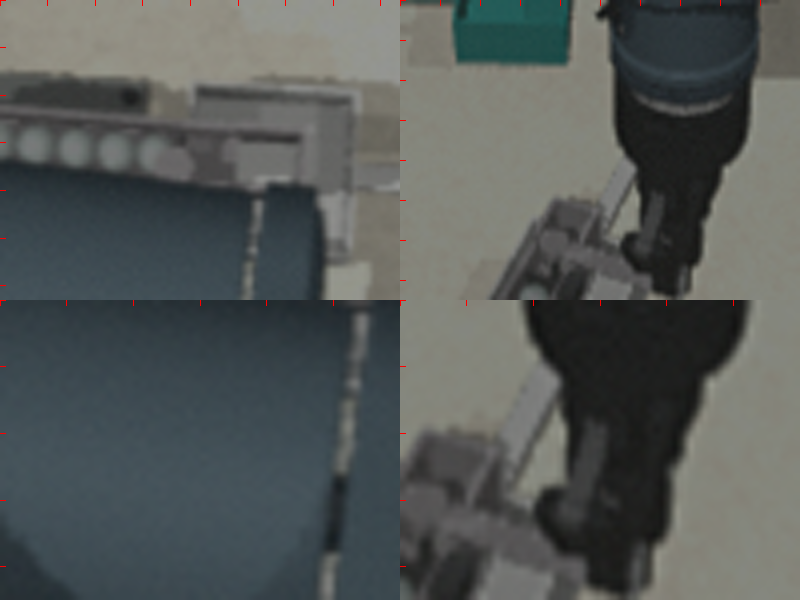

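Run:
```python
import numpy as np
pv=np.array([.5415,.035]);p0=np.array([.4584,.0499]);X=np.array([-.996,.086]);Y=np.array([.086,.996])
print(np.degrees(np.arctan2(*(p0-pv)[::-1])),np.linalg.norm(p0-pv))
for a in [163,156,149,142,135,128,121,114,107,100,93,87,83,81]:
    p=pv+.085*np.array([np.cos(np.radians(a)),np.sin(np.radians(a))]);d=p-p0
    print(a,np.round([d@X,d@Y,min(1.571,np.radians((170-a)*90/85))],3))
```

```text
169.83476581226566 0.08442523319482156
163 [-0.001  0.01   0.129]
156 [-0.004  0.02   0.259]
149 [-0.008  0.03   0.388]
142 [-0.013  0.039  0.517]
135 [-0.019  0.047  0.647]
128 [-0.026  0.055  0.776]
121 [-0.034  0.061  0.906]
114 [-0.043  0.067  1.035]
107 [-0.052  0.071  1.164]
100 [-0.062  0.074  1.294]
93 [-0.072  0.076  1.423]
87 [-0.081  0.077  1.534]
83 [-0.087  0.077  1.571]
81 [-0.09   0.077  1.571]
```

```bash
python3 -m jog '[-0.001,0.010,0,0,0,0.13,0.74, -0.004,0.020,0,0,0,0.26,0.74, -0.008,0.030,0,0,0,0.39,0.74, -0.013,0.039,0,0,0,0.52,0.74, -0.019,0.047,0,0,0,0.65,0.74, -0.026,0.055,0,0,0,0.78,0.74, -0.034,0.061,0,0,0,0.91,0.74, -0.043,0.067,0,0,0,1.04,0.74, -0.052,0.071,0,0,0,1.16,0.74, -0.062,0.074,0,0,0,1.29,0.74, -0.072,0.076,0,0,0,1.42,0.74, -0.081,0.077,0,0,0,1.53,0.74, -0.087,0.077,0,0,0,1.571,0.74, -0.090,0.077,0,0,0,1.571,0.74, -0.090,0.077,0,0,0,1.571,0.74]'
python3 - <<'E'
from mos import *
t=camera("top");s=camera("side")
print(get_obs()["q"])
mosaic([(t,212,142,104),(s,195,150,120),(t,262,172,60),(s,230,180,60)],"pics/h.png")
E
```

```text
time_s: 15.12
eef_pos: [0.5517, 0.1196, 0.1747]
eef_rot: [-0.003, 0.736, 0.677, -0.003]
wrist_force: [-12.1, 0.9, 8.1]
opening: 0.257
grasp_force: 5.8
[3.13080762e-03 2.48203268e-01 1.70116523e+00 4.16849530e-04
 1.19939357e+00 8.58606131e-02]
```

View pics/h.png

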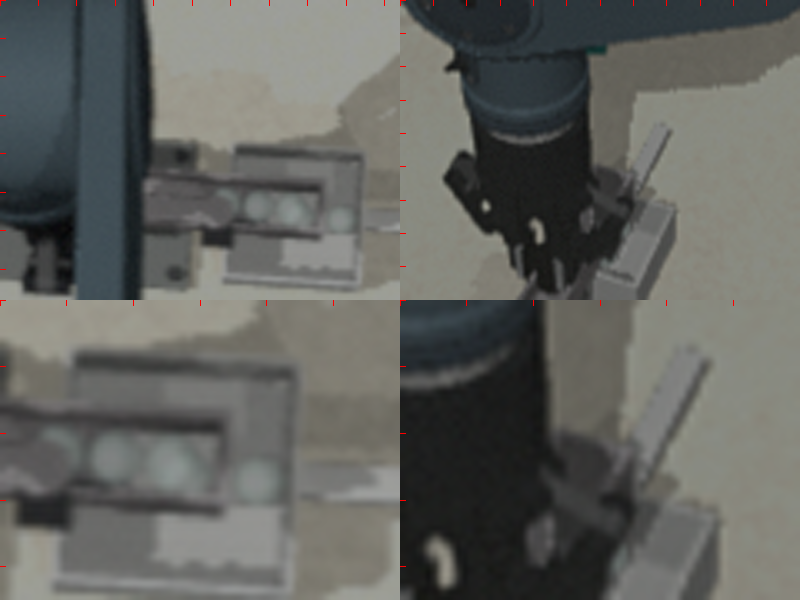

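The handle is against its open stop (12 N sideways) and the balls are running: one is in the pan at crop (340,217) and others are in the outlet. I wait and watch.

```bash
python3 -m jog '[0,-0.002,0,0,0,0,0.74, 0,-0.002,0,0,0,0,0.74, 0,-0.002,0,0,0,0,0.74, 0,-0.002,0,0,0,0,0.74, 0,-0.002,0,0,0,0,0.74, 0,-0.002,0,0,0,0,0.74, 0,-0.002,0,0,0,0,0.74, 0,-0.002,0,0,0,0,0.74, 0,-0.002,0,0,0,0,0.74, 0,-0.002,0,0,0,0,0.74, 0,-0.002,0,0,0,0,0.74, 0,-0.002,0,0,0,0,0.74, 0,-0.002,0,0,0,0,0.74, 0,-0.002,0,0,0,0,0.74, 0,-0.002,0,0,0,0,0.74, 0,-0.002,0,0,0,0,0.74]'
python3 - <<'E'
from mos import *
from scipy.spatial.transform import Rotation as R
t=camera("top");s=camera("side")
o=get_obs();q=np.array(o["eef_rot"]);print(o["eef_pos"],np.round(R.from_quat(q[[1,2,3,0]]).as_matrix(),3))
mosaic([(t,212,142,104),(s,195,150,120),(t,262,172,60),(s,245,190,60)],"pics/i.png")
E
```

```text
time_s: 17.23
eef_pos: [0.5515, 0.1195, 0.1749]
eef_rot: [-0.001, 0.736, 0.677, -0.001]
wrist_force: [-5.3, 1.3, 2.3]
opening: 0.259
grasp_force: 3.0
[0.55144767 0.11954924 0.17481791] [[ 0.084  0.996 -0.003]
 [ 0.997 -0.084  0.   ]
 [ 0.    -0.003 -1.   ]]
```

View pics/i.png

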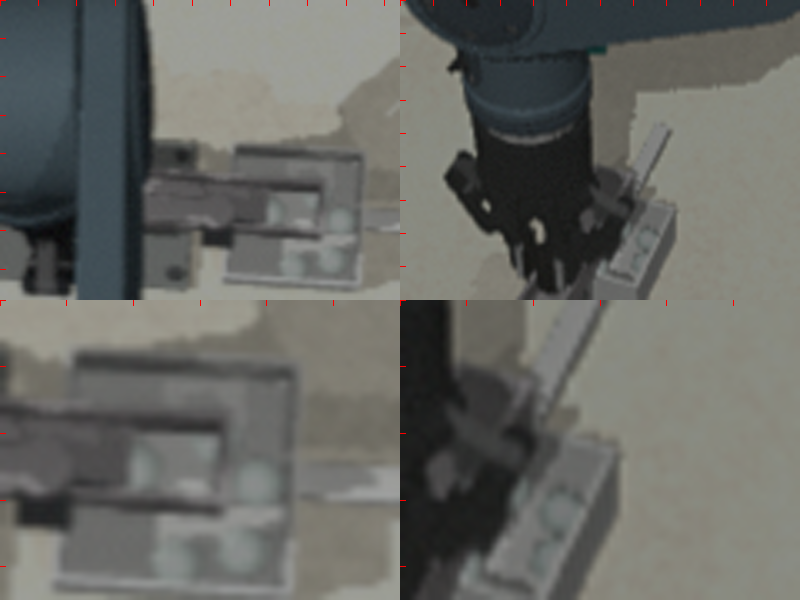

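All five balls are in the pan. In the top-view close crop they are at (145,468), (205,445), (257,480), (240,550) and (177,555), and the trough is empty. Next I close the gate.

Run:
```python
import numpy as np
pv=np.array([.5415,.035]);p0=np.array([.5528,.1191]);X=np.array([.084,.9965]);Y=np.array([.9965,-.084])
for a in [88,95,102,109,116,123,130,137,144,151,158,165,172,177,180]:
    p=pv+.085*np.array([np.cos(np.radians(a)),np.sin(np.radians(a))]);d=p-p0
    print(a,np.round([d@X,d@Y,-min(1.571,np.radians(a-84))],3))
```

```text
88 [ 0.    -0.008 -0.07 ]
95 [-0.001 -0.019 -0.192]
102 [-0.003 -0.029 -0.314]
109 [-0.007 -0.039 -0.436]
116 [-0.012 -0.048 -0.559]
123 [-0.018 -0.056 -0.681]
130 [-0.024 -0.064 -0.803]
137 [-0.032 -0.071 -0.925]
144 [-0.041 -0.077 -1.047]
151 [-0.05  -0.082 -1.169]
158 [-0.06  -0.085 -1.292]
165 [-0.07  -0.088 -1.414]
172 [-0.08  -0.089 -1.536]
177 [-0.087 -0.089 -1.571]
180 [-0.092 -0.089 -1.571]
```

```bash
python3 -m jog '[0,-0.008,0,0,0,-0.07,0.74, -0.001,-0.019,0,0,0,-0.19,0.74, -0.003,-0.029,0,0,0,-0.31,0.74, -0.007,-0.039,0,0,0,-0.44,0.74, -0.012,-0.048,0,0,0,-0.56,0.74, -0.018,-0.056,0,0,0,-0.68,0.74, -0.024,-0.064,0,0,0,-0.80,0.74, -0.032,-0.071,0,0,0,-0.92,0.74, -0.041,-0.077,0,0,0,-1.05,0.74, -0.050,-0.082,0,0,0,-1.17,0.74, -0.060,-0.085,0,0,0,-1.29,0.74, -0.070,-0.088,0,0,0,-1.41,0.74, -0.080,-0.089,0,0,0,-1.53,0.74, -0.087,-0.089,0,0,0,-1.571,0.74, -0.092,-0.089,0,0,0,-1.571,0.74, -0.092,-0.089,0,0,0,-1.571,0.74, -0.092,-0.089,0,0,0,-1.571,0.74]'
```

```text
time_s: 19.45
eef_pos: [0.4572, 0.0406, 0.1756]
eef_rot: [0.002, 0.042, 0.999, 0.006]
wrist_force: [4.8, 29.4, -0.4]
opening: 0.262
grasp_force: 14.9
```

```bash
python3 -m jog '[0,0.006,0,0,0,0,0.74, 0,0.007,0,0,0,0,0.4, 0,0.007,0,0,0,0,0.4, 0,0.007,0,0,0,0,0.4, 0,0.007,-0.03,0,0,0,0.4, 0,0.007,-0.07,0,0,0,0.4, 0,0.007,-0.11,0,0,0,0.4, 0.06,-0.1,-0.11,0,0,0,0.4, 0.12,-0.2,-0.11,0,0,0,0.4, 0.12,-0.25,-0.11,0,0,0,0.4, 0.12,-0.25,-0.11,0,0,0,0.4, 0.12,-0.25,-0.11,0,0,0,0.4]'
python3 - <<'E'
from mos import *
t=camera("top");s=camera("side")
mosaic([(t,192,142,130),(s,195,170,120),(t,242,172,80),(s,120,220,200)],"pics/j.png")
for n in("bottle","jar","rack"):
  for k,c in(("top",t),("side",s)):
    for r in spot_in(c,n)[:2]: print(n,k,round(r["confidence"],2),np.round(r["xyz"],3))
E
```

```text
time_s: 20.95
eef_pos: [0.314, -0.2066, 0.2856]
eef_rot: [0.0, 0.044, 0.999, -0.001]
wrist_force: [0.6, -0.4, -0.0]
opening: 0.6
grasp_force: 0.0
bottle top 0.92 [0.751 0.161 0.099]
bottle top 0.61 [ 0.524 -0.036  0.022]
bottle side 0.77 [0.749 0.184 0.089]
bottle side 0.56 [0.549 0.124 0.072]
jar top 0.69 [0.396 0.145 0.064]
jar side 0.87 [0.388 0.165 0.055]
jar side 0.22 [0.55  0.126 0.071]
rack top 0.95 [0.505 0.377 0.043]
```

View pics/j.png

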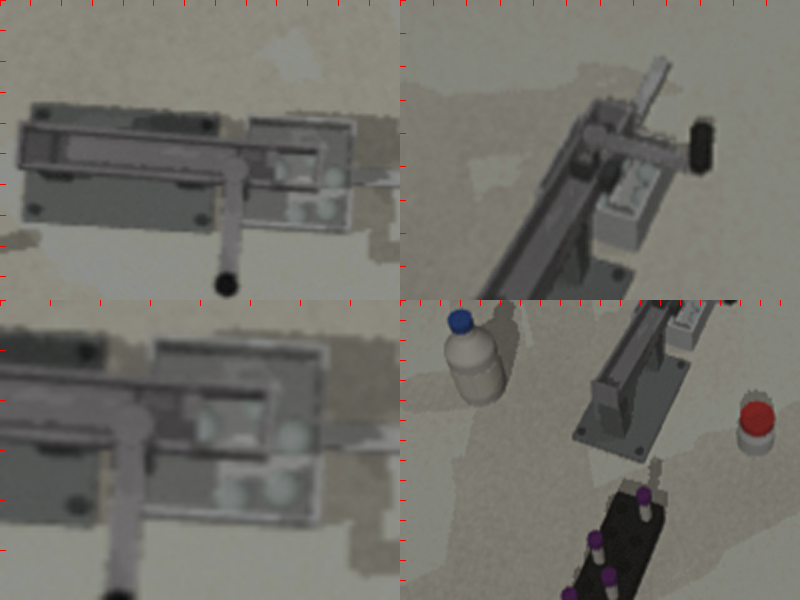

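The trough is empty and all five balls are in the pan. The knob is at top (265.8,234.3), against the closed stop, and the bottle, jar and rack have not moved.

```bash
python3 -c "from bench import hand_in;print(hand_in())"
```

```text
the job is handed in; nothing more can be done
None
```

The job is handed in at about 21 s: the pan stands under the outlet holding all five balls, the gate was fully opened and then closed to its stop, and the bottle, jar and rack did not move.

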